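Make up the pump-head service kit

TASK

Make up the pump-head service kit in the fitted tray: the two short rollers and the round tin from the pale slab, and the spanner lying beside the tray, each go into the cut-out made for them, fully down. The long roller is for another pump and the dish is somebody's culture: leave those two where they are.

Things in the scene. Friction and masses are not known exactly. Their poses are not given: they have to be found in the camera images.
- kit_tray: Kit tray fixed on the black mat (z 0): 170 (x) by 210 (y) by 17 mm, bright rim; dark top sheet 14 high with four cut-outs down to a pale floor 5 high. Origin: centre of its underside; x roughly towards the robot. Cut-outs, mm in its frame: V grooves for the short rollers at x 38, y -78 and x 38, y -16; round tin pocket at x 38, y 62; spanner pocket at x -42, y 0, with a finger scoop.
- roller_1_mid (a point): Short light grey pump roller, lying: body 22 mm across, 34 long, 8 mm spindles stand out 6 at each end; 30 g. Pose: middle of its axis, its y along it. On the pale slab (top z 0.006). Its groove is 48 long along the tray's x, 29 wide, flanks 30 deg; seated, the axis is 18.5 mm up, the spindles just over the top sheet. Either roller, either groove.
- roller_2_mid (a point): The second short roller, the same as roller_1, elsewhere on the pale slab (top z 0.006). Pose: middle of its axis, its y along it. On the way from the slab to the tray keep within 0.5 m of the base axis: a stiff hose hangs in front of the pump at x 0.56 to 0.63, y -0.13 to 0.10, from z 0.1 up.
- ring_tin: Round white lidded tin, 52 mm across, 26 high, 50 g, standing on the pale slab (top z 0.006). Origin at the centre of its underside, z up. Its pocket in the tray is 66 mm across.
- spanner: Flat steel spanner, 130 x 23 x 8 mm, 60 g, on the mat right of the tray. Origin: centre of its underside; y along it. The shank is 12 wide from y -36 to -2 mm: grip it at y -17, fingertips nearly on the mat. Its pocket is 146 long along the tray's y, 37 wide, the scoop 80 (y) by 64 (x), all with the pale floor 5 mm up. Either way round.
- long_roller_mid (a point): Long pump roller, not of this kit: like the short ones, but its body is 60 mm long, 72 over the spindles. On the pale slab. Pose: middle of its axis, its y along it. Leave it alone.
- culture_dish: Shallow round dish with a tan filling, 59 mm across, 15 high, on the pale slab; not of this kit. Origin at the centre of its underside. Leave it alone.

How it is judged:
By the outcome, as a careful person would: the job done as asked, in the order asked, and still so for the second after the job is handed in, with the robot touching nothing.
It also fails if it takes over 112 s, if anything falls off the work surface, if the arm or the gripper's body presses on something with over 40 N, if the wrist force passes 120 N, or if a joint passes its speed limit or range.

ROBOT

A 6-joint arm with a two-finger parallel gripper is mounted at the origin on a cart in front of the work surface, level with it; the furniture and walls round the work are solid. World frame = base frame: x ahead of the robot, y to its left, z up, the work surface at z = 0. Lengths are in m, angles in rad, forces in N, time in s.
With the tool pointing down it reaches from about 0.3 to 0.875 m from the base axis. Payload 6.4 kg.
Tool frame: the origin (TCP) lies on the centre line of the jaws, within the pads' length; the fingertips stand 25 mm ahead of it and the grasp point (between the pads) lies 6 mm ahead of it (ctrl.tip_reach is the distance from the TCP to the fingertips, in m); z points along the fingers, y is the line along which they close (so a half turn about z gives the same grasp; the last joint's range is limited). The gripper opens to 85 mm and grips with 20 to 120 N. Pads are 22 mm wide; open, the fingers measure 114 mm over their backs; the gripper's body (76 mm by 85 mm) begins 54 mm behind the grasp point. The pads swing forward as they close: fully open they stand 13 mm farther back than shut.
Start: joints at [1.007, 0.181, 1.607, -0, 1.354, -0.206], TCP at [0.201, 0.539, 0.256] pointing down, gripper open.
Joint ranges: [-2.99, 2.99], [-0.89, 2.07], [0.3, 2.58], [-1.14, 4.28], [0, 2.63], [-3.12, 3.12]. Speed limits (rad/s): [2.57, 2.57, 3.01, 3.14, 3.14, 3.14].

INTERFACE

Orientations are given as a unit quaternion [w, x, y, z].
In Python, from bench import ctrl gives the robot as it stands.
- The arm moves only by the tool servo_tool, never from a script. Its argument "motion" is a list that holds one entry, the list of rows, each a list of 5 numbers: the shift along the tool's x, y, z in cm, then the turn about the tool's z in degrees, then the closure, from -1 (fully open) to 1 (shut). In form: [[[dx, dy, dz, twist, claw], ...]]. A call has 1 to 5 rows; each row is the pose to reach, as a shift and turn from the pose commanded when the call began, along the tool's axes at that moment; what a row does not reach only later rows make up. A row lasts 1/10 s, in which the tool goes at most 50 mm and 8.59 degrees, less where a joint would pass 70% of its speed; a pose out of reach is approached as far as the arm can. A call with a gripper value outside its range is refused whole. The fingers move at their own pace and stop on an object; the grip force is fixed at half the most. Time passes only in rows, so rows that repeat a pose let the fingers close. It gives the time, the measured TCP pose, the force, the opening and the grip force at its end, in the units of the state.
- ctrl.get_obs(): the state, without advancing time (a new reading comes with each control period).
- ctrl.camera(name): name is "scene" or "top" or "wrist"; returns a dict with "pixels" (420x560x3 uint8, red, green, blue), "depth" (420x560 float32, m along the optical axis (not along the pixel's ray), 0 where there is no reading), "fx", "fy", "cx", "cy" (pixels), "R" (3x3) and "t" (3): a world point X has camera coordinates R X + t; the wrist camera has in their place "hand_eye" (4x4, takes a point from camera to tool coordinates, whose origin is the TCP and whose axes are the flange's). Camera axes: x right, y down, z forward; pixel columns grow to the right and rows downward; lengths in m; the calibration is good to about 2 mm. A picture is of the moment at which its call begins: read the wrist's pose just before it.
- ctrl.hand_in(): hands the job in; it is judged then, once.
The state is a dict: "time_s": time; "q": joint angles; "dq": joint speeds; "joint_efforts": joint torques, N m; "eef_pos": TCP position; "eef_rot": TCP orientation; "wrist_force": force on the tool from outside, world axes, zero at the start; "torque": the same for the moment, N m; "opening": opening from 0.0 (shut) to 1.0 (fully open); "grasp_force": force on a finger pad.
Only numpy, scipy, OpenCV 4.12 (cv2) and the standard library are available. Lean on these libraries where they do the work, as an engineer would, in place of code of your own. Each camera call takes 0.05 s, during which the arm holds its last target. There are 200 camera calls.

## Working session

There is one attempt and no reset: what is moved stays moved. The work goes in short steps, Python scripts to look and compute and a tool call to move; the robot and the scene stay as the last step left them, time stands still between calls to the robot, and variables do not carry over. Pictures are saved under pics/ and viewed, at most 14 in all, crops included, and the job is handed in when it is done.

Besides the shell and the picture viewer there is one more tool, called after ">>>" in YAML: its name, and indented under it one key for each argument. servo_tool: Moves the arm, as the interface text tells. Its arguments: {"type":"object","properties":{"motion":{"type":"array"}},"required":["motion"]}

```bash
ls; mkdir -p pics
python3 - <<'E'
from bench import ctrl
import cv2
print(ctrl.get_obs(), ctrl.tip_reach)
for n in("top","scene"):
    c=ctrl.camera(n); cv2.imwrite(f"pics/{n}0.png",c["pixels"][:,:,::-1])
    print(n,c["fx"],c["cx"],c["R"],c["t"])
E
```

```text
pics
{'time_s': 0.0, 'q': array([ 1.00669180e+00,  1.81547085e-01,  1.60798697e+00,  2.82353453e-05,
        1.35381934e+00, -2.06302411e-01]), 'dq': array([ 0.00020796,  0.00036034,  0.00149285, -0.0004512 , -0.00032895,
        0.00017294]), 'joint_efforts': array([ 1.14994331e-03, -4.44867110e+01, -3.51338089e+01, -1.58944144e-04,
        9.37525911e-03,  3.46009642e-06]), 'eef_pos': array([0.20107638, 0.53815815, 0.25539089]), 'eef_rot': array([-3.43572121e-04,  1.77951213e-01,  9.84038917e-01, -8.10681925e-04]), 'wrist_force': array([-0.2606868 , -0.11841473, -0.21098064]), 'torque': array([-0.0280901 ,  0.00882637, -0.02631317]), 'grasp_force': 0.0, 'opening': 1.0037779336426826} 0.025
top 470.5643890884107 283.0969884784609 [[-0.01894276 -0.99962259 -0.01989594]
 [-0.98899114  0.0216548  -0.14638167]
 [ 0.14675726  0.01690404 -0.98902809]] [-0.00742898  0.4954535   1.22502742]
scene 512.673297475258 280.1379467997988 [[ 0.86633531 -0.49892465  0.02318027]
 [-0.2386159  -0.45421289 -0.85834323]
 [ 0.43877737  0.73808187 -0.51255202]] [-0.42459708  0.14089144  1.28297596]
```

View pics/top0.png

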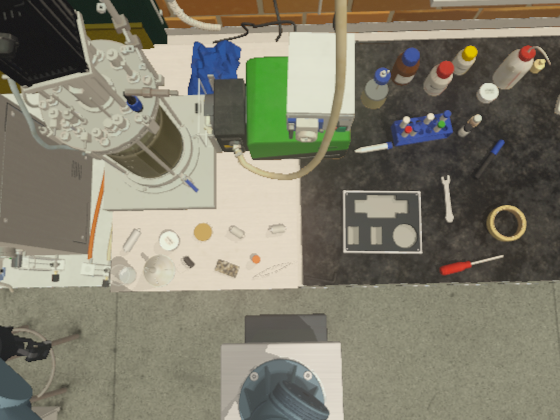

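View pics/scene0.png

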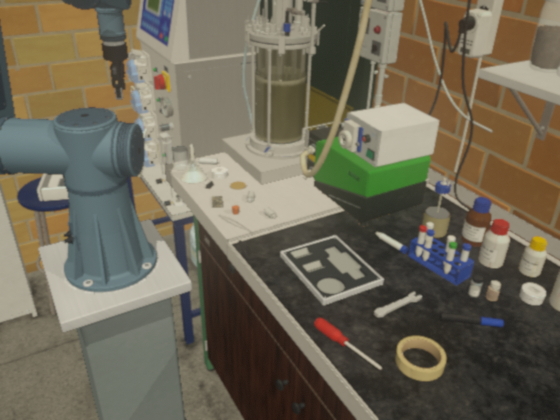

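The top view shows the slab items at rows 225-270, cols 120-290, the tray at about (383,222) and the spanner at about (448,198). I'll enlarge both areas.

```bash
cat > h.py <<'E'
import numpy as np, cv2
from bench import ctrl
def world(c,u,v,z):
    "pixel ray meets plane z"
    R=c["R"];t=c["t"]; d=R.T@np.array([(u-c["cx"])/c["fx"],(v-c["cy"])/c["fy"],1]); o=-R.T@t
    return o+d*(z-o[2])/d[2]
def crop(c,x0,y0,x1,y1,k,name):
    im=cv2.resize(c["pixels"][y0:y1,x0:x1,::-1],None,fx=k,fy=k,interpolation=cv2.INTER_CUBIC); cv2.imwrite(name,im)
E
python3 - <<'E'
from h import *
c=ctrl.camera("top")
crop(c,110,215,300,285,4,"pics/slab.png"); crop(c,335,165,465,265,6,"pics/tray.png")
E
```

```text
(no output)
```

View pics/slab.png

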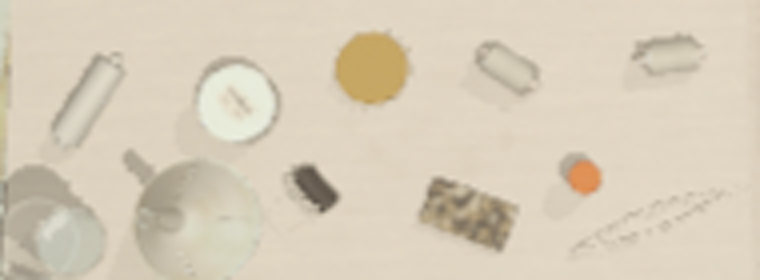

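View pics/tray.png

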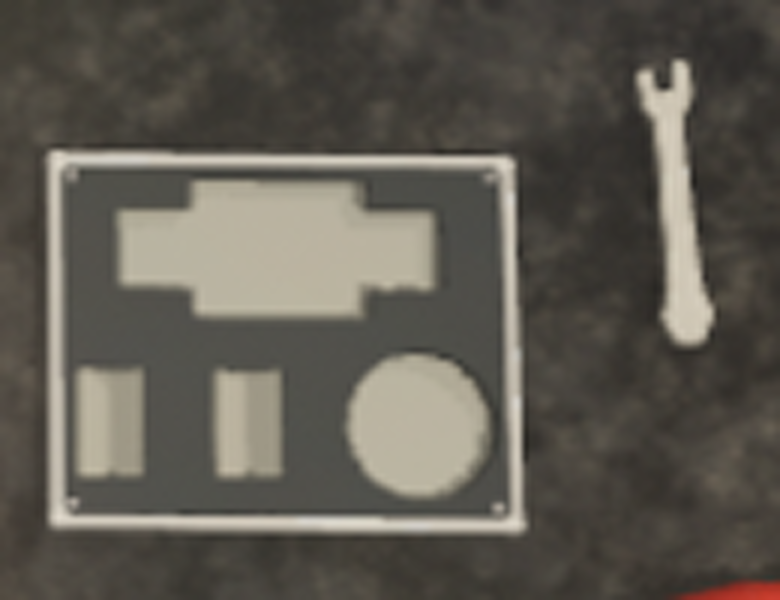

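Slab crop: the short rollers are at (508,68) and (669,55), the tin top at (237,103) and the dish at (372,67). Tray crop: the rim corners are at about (50,155), (512,160), (522,530) and (52,525). The spanner runs from (665,62), its open end, to (688,347).

Run:
```python
from h import *
c=ctrl.camera("top")
S=lambda p,z:world(c,110+(p[0]+.5)/4-.5,215+(p[1]+.5)/4-.5,z)
T=lambda p,z:world(c,335+(p[0]+.5)/6-.5,165+(p[1]+.5)/6-.5,z)
for n,p,z in [("rA",(508,68),.02),("rA e1",(480,47),.017),("rA e2",(537,90),.017),("rB",(669,55),.02),("rBe1",(632,57),.017),("rBe2",(706,50),.017),("tin",(237,103),.032),("dish",(372,67),.021),("long",(88,98),.02),("red",(585,178),.03)]: print(n,S(p,z).round(4))
for n,p,z in [("TL",(50,155),.017),("TR",(512,160),.017),("BR",(522,530),.017),("BL",(52,525),.017),("g1",(110,424),.012),("g2",(248,424),.012),("tinp",(418,425),.014),("scoop",(277,249),.014),("sp open",(665,62),.008),("sp round",(688,347),.008)]: print(n,T(p,z).round(4))
```

```text
rA [0.4488 0.1094 0.02  ]
rA e1 [0.4639 0.1288 0.017 ]
rA e2 [0.4338 0.0902 0.017 ]
rB [4.554e-01 4.000e-04 2.000e-02]
rBe1 [0.4549 0.0256 0.017 ]
rBe2 [ 0.4586 -0.0247  0.017 ]
tin [0.4278 0.29   0.032 ]
dish [0.4513 0.2015 0.021 ]
long [0.4344 0.3947 0.02  ]
red [0.3732 0.0573 0.03  ]
TL [ 0.5563 -0.182   0.017 ]
TR [ 0.5492 -0.3911  0.017 ]
BR [ 0.3815 -0.3853  0.017 ]
BL [ 0.388  -0.1765  0.017 ]
g1 [ 0.4332 -0.2049  0.012 ]
g2 [ 0.4319 -0.2669  0.012 ]
tinp [ 0.4297 -0.3426  0.014 ]
scoop [ 0.5111 -0.2834  0.014 ]
sp open [ 0.595  -0.4663  0.008 ]
sp round [ 0.4631 -0.4675  0.008 ]
```

>>> servo_tool:
  motion:
    - [[-3,-3,0,0,-1],[-6,-6,0,0,-1],[-9,-9,0,0,-1],[-12,-12,0,0,-1],[-15,-15,0,0,-1]]

```text
time_s: 0.7
eef_pos: [0.2895, 0.3441, 0.2562]
eef_rot: [0.0, 0.178, 0.984, -0.0]
wrist_force: [1.3, 0.1, 0.0]
opening: 0.995
grasp_force: 0.0
```

>>> servo_tool:
  motion:
    - [[-3,-3,0,0,-1],[-6,-6,0,0,-1],[-9,-9,0,0,-1],[-12,-12,0,0,-1],[-15,-15,0,0,-1]]

```text
time_s: 1.2
eef_pos: [0.3776, 0.1509, 0.2564]
eef_rot: [0.0, 0.178, 0.984, 0.0]
wrist_force: [0.7, 0.8, -0.6]
opening: 1.001
grasp_force: 0.0
```

>>> servo_tool:
  motion:
    - [[-2,-2,0,8,-1],[-4,-4,0,16,-1],[-6,-6,0,24,-1],[-8,-8,0,32,-1],[-8,-8,0,40,-1]]

```text
time_s: 1.7
eef_pos: [0.4253, 0.047, 0.2564]
eef_rot: [0.0, 0.508, 0.862, -0.0]
wrist_force: [-0.8, 0.0, 0.1]
opening: 0.997
grasp_force: 0.0
```

>>> servo_tool:
  motion:
    - [[0,0,0,8,-1],[0,0,0,16,-1],[0,0,0,25,-1],[0,0,0,25,-1]]

```text
time_s: 2.1
eef_pos: [0.4241, 0.0496, 0.2562]
eef_rot: [-0.0, 0.679, 0.734, -0.0]
wrist_force: [0.0, 0.5, -0.5]
opening: 0.995
grasp_force: 0.0
```

```bash
cat >> h.py <<'E'
from scipy.spatial.transform import Rotation as Ro
def pose():
    o=ctrl.get_obs(); w,x,y,z=o["eef_rot"]; return o["eef_pos"],Ro.from_quat([x,y,z,w]).as_matrix(),o
def wristcam():
    p,M,o=pose(); c=ctrl.camera("wrist"); H=c["hand_eye"]
    Rw=M@H[:3,:3]; tw=M@H[:3,3]+p; c["R"]=Rw.T; c["t"]=-Rw.T@tw; return c
def go(x,y,tip,yaw):
    "shift to put the fingertips at x,y,tip with closing line at yaw deg (mod 180)"
    p,M,o=pose(); d=M.T@(np.array([x,y,tip+ctrl.tip_reach])-p); cur=np.degrees(np.arctan2(M[1,1],M[0,1]))
    tw=(cur-yaw+90)%180-90
    print("t",round(o["time_s"],1),"cur",p.round(4),"yaw",cur.round(1),"q6",np.degrees(o["q"][5]).round(1),"shift cm",(d*100).round(2),"twist",round(tw,1),"or",round(tw-np.sign(tw)*180,1),"F",o["wrist_force"].round(1))
E
python3 - <<'E'
from h import *
c=wristcam(); crop(c,0,0,560,420,1.4,"pics/w1.png")
np.savez("w1.npz",**c)
E
```

```text
(no output)
```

View pics/w1.png

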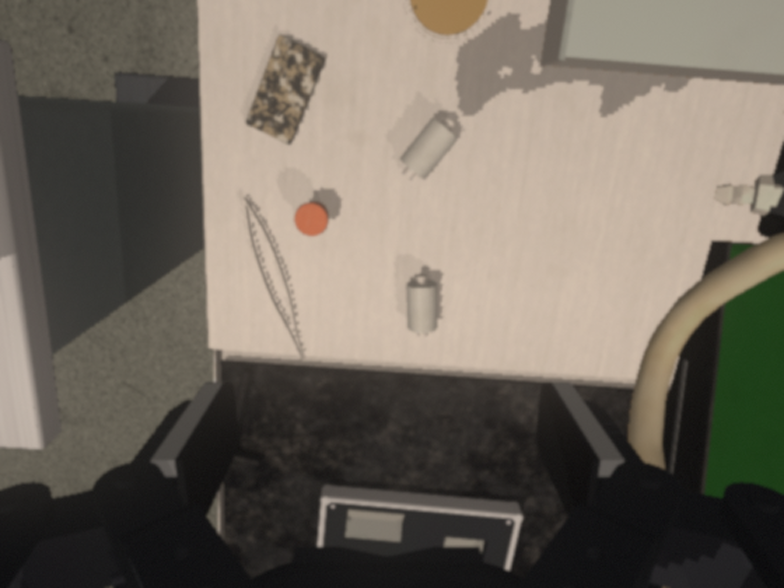

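The wrist picture shows roller B at (422,305), with spindle ends at (422,270) and (422,334). Roller A is at (431,145), running from (410,172) to (453,116).

Run:
```python
from h import *
c=dict(np.load("w1.npz")); W=lambda u,v,z:world(c,(u+.5)/1.4-.5,(v+.5)/1.4-.5,z)
for n,u,v,z in [("B",422,307,.025),("Be1",424,270,.017),("Be2",421,334,.017),("A",431,146,.025),("Ae1",410,175,.017),("Ae2",453,116,.017)]: print(n,W(u,v,z).round(4))
print((c["R"].T).round(3), (-c["R"].T@c["t"]).round(3))
d=c["depth"]; cx=lambda u,v:(int(u/1.4),int(v/1.4))
# cloud above slab near rollers
vv,uu=np.nonzero(d>0); z=d[vv,uu]; X=np.c_[(uu-c["cx"])/c["fx"]*z,(vv-c["cy"])/c["fy"]*z,z]; X=(X-c["t"])@c["R"]
for n,x,y in(("B",.456,0),("A",.449,.109)):
    q=X[(np.hypot(X[:,0]-x,X[:,1]-y)<.032)]; s=np.median(q[:,2]); b=q[(q[:,2]>s+.009)&(q[:,2]<s+.03)]
    rect=cv2.minAreaRect((b[:,:2]*1000).astype(np.float32)); print(n,s,b[:,2].max(),len(b),rect)
```

```text
B [0.4522 0.0013 0.025 ]
Be1 [0.4517 0.0264 0.017 ]
Be2 [ 0.4543 -0.0228  0.017 ]
A [0.4473 0.1121 0.025 ]
Ae1 [0.4358 0.0919 0.017 ]
Ae2 [0.4603 0.1316 0.017 ]
[[ 0.997  0.072  0.023]
 [ 0.076 -0.949 -0.305]
 [-0.     0.306 -0.952]] [0.418 0.127 0.373]
B 0.008135030984855109 0.02862739151587015 785 ((452.9921875, -0.6835250854492188), (21.63422966003418, 46.29669189453125), 5.775108814239502)
A 0.008223856301762276 0.02934756744041082 1015 ((446.2897644042969, 109.72998809814453), (45.91118240356445, 21.732467651367188), 55.46528244018555)
```

```bash
python3 -c "
from h import *
go(.453,0,.013,4.5)"
```

```text
t 2.1 cur [0.4241 0.0496 0.2562] yaw 4.6 q6 -14.0 shift cm [-5.18  2.48 21.82] twist 0.1 or -179.9 F [-0.2 -1.3  0.8]
```

>>> servo_tool:
  motion:
    - [[-2.6,1.2,3,0,-1],[-5.2,2.5,6,0,-0.5],[-5.2,2.5,10,0,-0.2],[-5.2,2.5,14,0,-0.2],[-5.2,2.5,17,0,-0.2]]

```text
time_s: 2.65
eef_pos: [0.4522, -0.0002, 0.084]
eef_rot: [-0.001, 0.677, 0.736, -0.0]
wrist_force: [-0.7, 0.7, 0.0]
opening: 0.602
grasp_force: 0.0
```

>>> servo_tool:
  motion:
    - [[0,0,1.5,0,-0.2],[0,0,3,0,-0.2],[0,0,4.2,0,-0.2],[0,0,4.8,0,-0.2],[0,0,4.8,0,-0.2]]

```text
time_s: 3.15
eef_pos: [0.4528, -0.0001, 0.0377]
eef_rot: [-0.001, 0.678, 0.735, -0.0]
wrist_force: [-0.2, 0.3, 0.3]
opening: 0.601
grasp_force: 0.0
```

Run:
```python
from h import *
go(.453,0,.013,4.5)
c=wristcam(); crop(c,0,150,560,420,1.4,"pics/w2.png")
```

```text
t 3.1 cur [ 4.528e-01 -1.000e-04  3.770e-02] yaw 4.6 q6 -19.7 shift cm [ 0.01  0.02 -0.03] twist 0.1 or -179.9 F [-0.2  0.3  0.3]
```

View pics/w2.png

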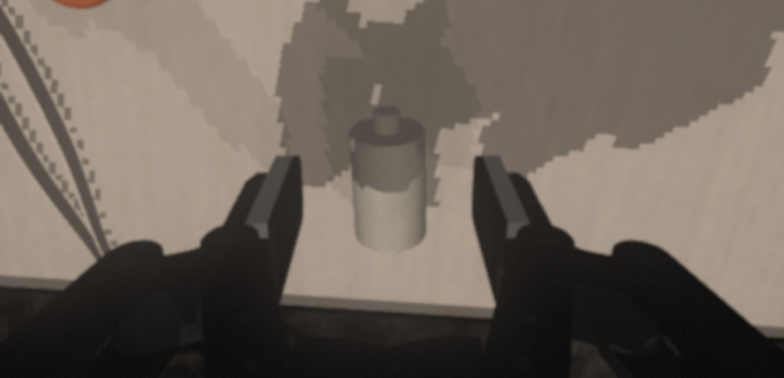

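The picture shows the roller at (388,185), centred between the pads at cols 290 and 485 and aligned. I'll close on it and lift.

>>> servo_tool:
  motion:
    - [[0,0,0,0,0.3],[0,0,0,0,0.7],[0,0,0,0,1],[0,0,0,0,1],[0,0,0,0,1]]

```text
time_s: 3.7
eef_pos: [0.4539, -0.0004, 0.0393]
eef_rot: [0.001, 0.679, 0.734, 0.0]
wrist_force: [-1.3, 0.6, 6.2]
opening: 0.226
grasp_force: 58.6
```

>>> servo_tool:
  motion:
    - [[0,0,0,0,1],[0,0,0,0,1],[0,0,-1,0,1],[0,0,-3,0,1],[0,0,-5,0,1]]

```text
time_s: 4.2
eef_pos: [0.4529, -0.0002, 0.0892]
eef_rot: [-0.0, 0.679, 0.734, -0.0]
wrist_force: [0.4, 0.5, -0.2]
opening: 0.226
grasp_force: 58.9
```

Run:
```python
from h import *
go(.4333,-.2045,.03,-92)
c=wristcam(); crop(c,0,150,560,420,1.4,"pics/w3.png")
```

```text
t 4.2 cur [ 4.529e-01 -2.000e-04  8.920e-02] yaw 4.5 q6 -19.6 shift cm [-20.21  -3.56   3.42] twist -83.5 or 96.5 F [ 0.4  0.5 -0.2]
```

View pics/w3.png

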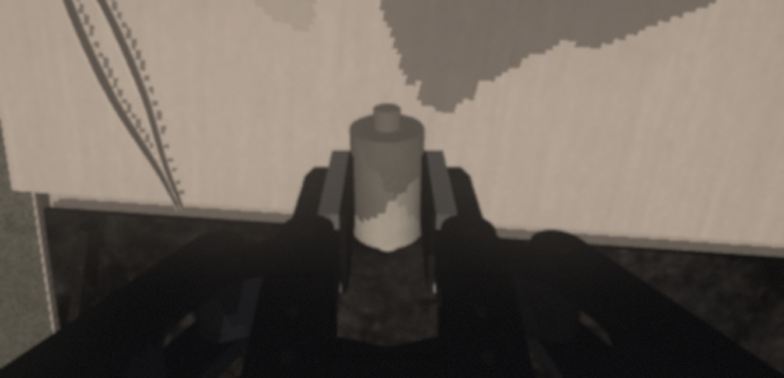

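Roller B is held level between the pads at (388,185). I'll measure where the fingertips sit against the roller from the depth.

```bash
cat >> h.py <<'E'
def toolcloud(c):
    d=c["depth"]; vv,uu=np.nonzero(d>0); z=d[vv,uu]; X=np.c_[(uu-c["cx"])/c["fx"]*z,(vv-c["cy"])/c["fy"]*z,z]
    H=c["hand_eye"]; return X@H[:3,:3].T+H[:3,3]
E
python3 - <<'E'
from h import *
c=wristcam(); X=toolcloud(c)
for n,a,b in(("L",-.03,-.0135),("mid",-.009,.009),("R",.0135,.03)):
    q=X[(X[:,1]>a)&(X[:,1]<b)&(abs(X[:,0])<.04)&(X[:,2]<.055)&(X[:,2]>-.02)]
    print(n,len(q)); 
    if len(q):
        print(np.percentile(q[:,2]*1000,[0,10,50,90,98,100]).round(1), np.percentile(q[:,0]*1000,[0,50,100]).round(1),np.percentile(q[:,1]*1000,[0,50,100]).round(1))
    f=q[(abs(q[:,0])<.011)]; h=np.histogram(f[:,2]*1000,bins=range(-20,56,4)); print(h[0])
E
```

```text
L 1371
[-20.  -18.6  -2.1  14.5  18.8  21.5] [ 4.5  9.2 13. ] [-30.  -18.8 -13.5]
[219  88  73 101 168 137 129 131 111  78  14   0   0   0   0   0   0   0]
mid 4257
[10.7 12.  13.8 20.3 27.  32.9] [-23.4   5.3  23.1] [-9.  -0.2  9. ]
[   0    0    0    0    0    0    0  253 1727  177    0    0    0    0
    0    0    0    0]
R 1260
[-20.  -18.7  -2.3  13.9  18.5  22.5] [ 4.2  6.2 13.1] [13.5 18.7 30. ]
[225  88  49  98 141 134 116 125  95  70  12   0   0   0   0   0   0   0]
```

>>> servo_tool:
  motion:
    - [[-4.2,-0.7,0,-8,1],[-8.4,-1.4,0,-16,1],[-12.6,-2.2,0,-24,1],[-16.8,-2.9,0,-32,1],[-20.2,-3.6,0,-40,1]]

```text
time_s: 4.8
eef_pos: [0.4329, -0.2054, 0.0881]
eef_rot: [0.0, 0.395, 0.919, -0.0]
wrist_force: [1.7, 0.0, -0.8]
opening: 0.226
grasp_force: 58.9
```

>>> servo_tool:
  motion:
    - [[0,0,0,-8,1],[0,0,0,-16,1],[0,0,0,-24,1],[0,0,0,-32,1],[0,0,0,-40,1]]

```text
time_s: 5.3
eef_pos: [0.433, -0.2034, 0.0878]
eef_rot: [-0.0, 0.057, 0.998, 0.0]
wrist_force: [-0.3, -0.5, -0.3]
opening: 0.229
grasp_force: 58.8
```

>>> servo_tool:
  motion:
    - [[0,0,0,-3.5,1],[0,0,0,-3.5,1],[0,0,0,-3.5,1]]

```text
time_s: 5.6
eef_pos: [0.4331, -0.2034, 0.088]
eef_rot: [-0.0, 0.03, 1.0, 0.0]
wrist_force: [0.2, 0.7, -0.9]
opening: 0.224
grasp_force: 58.8
```

Run:
```python
from h import *
go(.4333,-.2045,.018,-92)
c=wristcam(); crop(c,0,0,560,420,1.4,"pics/w4.png"); np.savez("w4.npz",**c)
```

```text
t 5.6 cur [ 0.4331 -0.2034  0.088 ] yaw 86.6 q6 -126.0 shift cm [-0.02 -0.11  4.5 ] twist -1.4 or 178.6 F [ 0.2  0.7 -0.9]
```

View pics/w4.png

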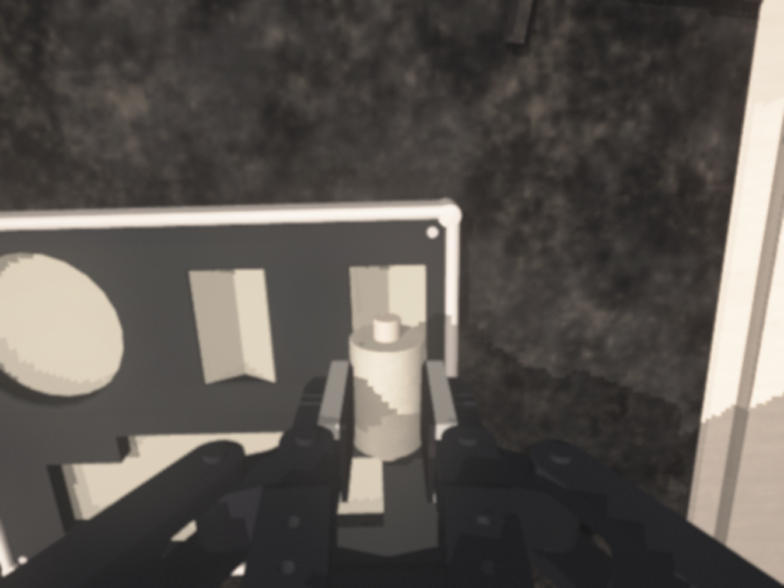

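The groove for roller 1 is directly ahead (350-426, row 266) and groove 2 spans (190-274, 270-382). I'll check these against the tray pose.

Run:
```python
from h import *
c=dict(np.load("w4.npz")); W=lambda u,v,z:world(c,(u+.5)/1.4-.5,(v+.5)/1.4-.5,z)
a=np.array([W(350,267,.014),W(426,265,.014)]); print(a.mean(0).round(4),"exp",.4688-.062+.0025,-.2837+.002+.078)
b=np.array([W(190,271,.014),W(264,268,.014),W(274,381,.014),W(205,382,.014)]);print(b.round(4),b.mean(0).round(4),"exp .4313 -.2665")
```

```text
[ 0.4078 -0.2028  0.014 ] exp 0.4093 -0.2037
[[ 0.4052 -0.2784  0.014 ]
 [ 0.4057 -0.25    0.014 ]
 [ 0.4537 -0.2523  0.014 ]
 [ 0.4525 -0.2806  0.014 ]] [ 0.4293 -0.2653  0.014 ] exp .4313 -.2665
```

>>> servo_tool:
  motion:
    - [[0,-0.05,1.5,-1.4,1],[0,-0.05,3,-1.4,1],[0,-0.05,4,-1.4,1],[0,-0.05,4.6,-1.4,1],[0,-0.05,4.6,-1.4,1]]

```text
time_s: 6.15
eef_pos: [0.4331, -0.2039, 0.042]
eef_rot: [-0.0, 0.017, 1.0, 0.0]
wrist_force: [-0.4, 0.2, -0.3]
opening: 0.226
grasp_force: 58.8
```

>>> servo_tool:
  motion:
    - [[0,0,0,0,0.4],[0,0,0,0,0.3],[0,0,0,0,0.3],[0,0,-1,0,0.3],[0,0,-4,0,0.3]]

```text
time_s: 6.65
eef_pos: [0.4315, -0.2027, 0.081]
eef_rot: [-0.002, 0.017, 1.0, 0.002]
wrist_force: [-0.0, 0.6, -0.3]
opening: 0.35
grasp_force: 0.0
```

>>> servo_tool:
  motion:
    - [[0,0,-4,0,0],[0,0,-8,0,-0.2],[0,0,-10,0,-0.2]]

```text
time_s: 6.95
eef_pos: [0.4347, -0.2051, 0.1868]
eef_rot: [0.002, 0.017, 1.0, -0.002]
wrist_force: [0.5, 0.0, -0.3]
opening: 0.597
grasp_force: 0.0
```

Run:
```python
from h import *
c=wristcam(); crop(c,0,0,560,420,1.4,"pics/w5.png"); np.savez("w5.npz",**c)
d=c["depth"];vv,uu=np.nonzero(d>0); z=d[vv,uu]; X=np.c_[(uu-c["cx"])/c["fx"]*z,(vv-c["cy"])/c["fy"]*z,z]; X=(X-c["t"])@c["R"]
def box(x,y,lo,r=.03):
    q=X[np.hypot(X[:,0]-x,X[:,1]-y)<r]; b=q[(q[:,2]>lo)&(q[:,2]<.06)]; print(len(b),b[:,2].max(),cv2.minAreaRect((b[:,:2]*1000).astype(np.float32)))
q=X[(abs(X[:,0]-.43)<.02)&(abs(X[:,1]+.235)<.008)];print("sheet",np.median(q[:,2]))
box(.4325,-.204,.022)
go(.4465,.1105,.1,-34.5)
```

```text
sheet 0.20669992118696817
1144 0.030707533034766737 ((431.940673828125, -203.76113891601562), (20.729700088500977, 45.60525131225586), 87.43172454833984)
t 7.0 cur [ 0.4358 -0.2059  0.1891] yaw 88.1 q6 -127.5 shift cm [2.000e-02 3.169e+01 6.220e+00] twist -57.4 or 122.6 F [2.1 0.1 2.6]
```

View pics/w5.png

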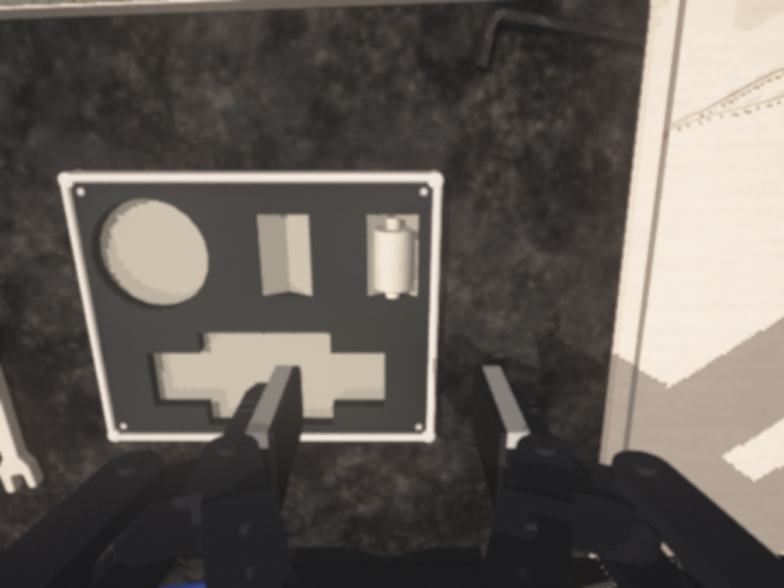

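Roller 1 is seated in its groove at (392,257), with its top at 30.7 mm. Next is roller A.

>>> servo_tool:
  motion:
    - [[0,4.5,0,0,-0.2],[0,9,0,0,-0.2],[0,13.5,0,0,-0.2],[0,18,0,0,-0.2],[0,22.5,0,0,-0.2]]

```text
time_s: 7.5
eef_pos: [0.4405, 0.0225, 0.1828]
eef_rot: [0.0, 0.017, 1.0, -0.0]
wrist_force: [1.0, -0.8, 0.1]
opening: 0.6
grasp_force: 0.0
```

>>> servo_tool:
  motion:
    - [[0,4.5,0,-8,-0.2],[0,9.2,0,-16,-0.2],[0,9.2,2,-24,-0.2],[0,9.2,4,-32,-0.2],[0,9.2,6,-40,-0.2]]

```text
time_s: 8.0
eef_pos: [0.4437, 0.1136, 0.1221]
eef_rot: [0.0, -0.33, 0.944, -0.0]
wrist_force: [0.0, -0.5, -0.5]
opening: 0.602
grasp_force: 0.0
```

>>> servo_tool:
  motion:
    - [[0,0,0,-8,-0.2],[0,0,0,-17.4,-0.2],[0,0,0,-17.4,-0.2],[0,0,0,-17.4,-0.2]]

```text
time_s: 8.4
eef_pos: [0.4439, 0.1127, 0.1226]
eef_rot: [0.0, -0.464, 0.886, -0.0]
wrist_force: [1.0, 0.5, 0.3]
opening: 0.6
grasp_force: 0.0
```

Run:
```python
from h import *
go(.447,.1105,.0125,-34.5)
c=wristcam(); 
d=c["depth"];vv,uu=np.nonzero(d>0); z=d[vv,uu]; X=np.c_[(uu-c["cx"])/c["fx"]*z,(vv-c["cy"])/c["fy"]*z,z]; X=(X-c["t"])@c["R"]
q=X[np.hypot(X[:,0]-.447,X[:,1]-.11)<.035]; b=q[(q[:,2]>.0155)&(q[:,2]<.04)]; print(np.median(q[:,2]),len(b),b[:,2].max(),cv2.minAreaRect((b[:,:2]*1000).astype(np.float32)))
```

```text
t 8.4 cur [0.4439 0.1127 0.1226] yaw 145.3 q6 -146.0 shift cm [ 0.01 -0.38  8.51] twist -0.2 or 179.8 F [1.  0.5 0.3]
0.14124542341547086 2076 0.028843368521891635 ((446.4043273925781, 109.6079330444336), (46.32912826538086, 21.404869079589844), 55.709075927734375)
```

>>> servo_tool:
  motion:
    - [[0.1,-0.4,2,0,-0.2],[0.1,-0.4,5,0,-0.2],[0.1,-0.4,7,0,-0.2],[0.1,-0.4,8.5,0,-0.2],[0.1,-0.4,8.5,0,-0.2]]

```text
time_s: 8.95
eef_pos: [0.4449, 0.1096, 0.0356]
eef_rot: [-0.002, -0.464, 0.886, 0.001]
wrist_force: [0.1, 0.6, -0.5]
opening: 0.602
grasp_force: 0.0
```

>>> servo_tool:
  motion:
    - [[0,0,0,0,0.3],[0,0,0,0,0.7],[0,0,0,0,1],[0,0,0,0,1],[0,0,0,0,1]]

```text
time_s: 9.45
eef_pos: [0.4476, 0.1097, 0.0385]
eef_rot: [0.001, -0.466, 0.885, -0.001]
wrist_force: [-0.5, -0.8, 7.3]
opening: 0.23
grasp_force: 58.9
```

>>> servo_tool:
  motion:
    - [[0,0,0,0,1],[0,0,0,0,1],[0,0,-1,0,1],[0,0,-4,0,1],[0,0,-6,0,1]]

```text
time_s: 9.95
eef_pos: [0.4469, 0.1097, 0.0992]
eef_rot: [0.001, -0.466, 0.885, -0.0]
wrist_force: [0.9, -0.4, 0.2]
opening: 0.231
grasp_force: 58.9
```

Run:
```python
from h import *
go(.4308,-.266,.018,-92)
X=toolcloud(wristcam()); q=X[(abs(X[:,1])<.009)&(abs(X[:,0])<.04)&(X[:,2]<.05)&(X[:,2]>-.02)]; print(np.percentile(q[:,2]*1000,[0,2,50]),np.percentile(q[:,0]*1000,[0,1,99,100]))
```

```text
t 9.9 cur [0.4469 0.1097 0.0992] yaw 145.5 q6 -146.5 shift cm [ 31.88 -19.95   5.62] twist 57.5 or -122.5 F [ 0.9 -0.4  0.2]
[ 9.77502075 10.69997582 12.95167186] [-22.7341229  -15.86867345  23.65308891  24.09455844]
```

>>> servo_tool:
  motion:
    - [[3.8,-2.4,0,0,1],[7.6,-4.8,0,0,1],[11.4,-7.2,0,0,1],[15.2,-9.6,0,0,1],[19,-12,0,0,1]]

```text
time_s: 10.5
eef_pos: [0.4376, -0.1166, 0.0978]
eef_rot: [0.0, -0.466, 0.885, -0.0]
wrist_force: [1.1, -0.5, -0.5]
opening: 0.232
grasp_force: 58.9
```

>>> servo_tool:
  motion:
    - [[3.8,-2.4,0,8,1],[7.6,-4.8,0,16,1],[11.4,-7.2,0,24,1],[12.9,-8,0,32,1],[12.9,-8,0,40,1]]

```text
time_s: 11.0
eef_pos: [0.4305, -0.2697, 0.0979]
eef_rot: [0.0, -0.13, 0.991, -0.001]
wrist_force: [0.1, -0.2, -0.4]
opening: 0.227
grasp_force: 58.9
```

>>> servo_tool:
  motion:
    - [[0,0,0,8,1],[0,0,0,17.5,1],[0,0,0,17.5,1],[0,0,0,17.5,1]]

```text
time_s: 11.4
eef_pos: [0.4307, -0.2665, 0.0975]
eef_rot: [0.0, 0.016, 1.0, -0.0]
wrist_force: [0.2, 0.1, -0.1]
opening: 0.228
grasp_force: 58.8
```

Run:
```python
from h import *
go(.4308,-.266,.0175,-92)
```

```text
t 11.4 cur [ 0.4307 -0.2665  0.0975] yaw 88.2 q6 -133.4 shift cm [-0.01  0.05  5.5 ] twist 0.2 or -179.8 F [ 0.2  0.1 -0.1]
```

>>> servo_tool:
  motion:
    - [[0,0,2,0,1],[0,0,4,0,1],[0,0,5,0,1],[0,0,5.5,0,1],[0,0,5.5,0,1]]

```text
time_s: 11.9
eef_pos: [0.4306, -0.2664, 0.0421]
eef_rot: [-0.0, 0.017, 1.0, 0.0]
wrist_force: [0.1, 1.0, 0.9]
opening: 0.224
grasp_force: 58.9
```

>>> servo_tool:
  motion:
    - [[0,0,0,0,0.4],[0,0,0,0,0.3],[0,0,0,0,0.3],[0,0,-1,0,0.3],[0,0,-4,0,0.3]]

```text
time_s: 12.4
eef_pos: [0.4291, -0.265, 0.081]
eef_rot: [-0.002, 0.018, 1.0, 0.002]
wrist_force: [0.7, 0.4, 0.7]
opening: 0.351
grasp_force: 0.0
```

>>> servo_tool:
  motion:
    - [[0,0,-4,0,0],[0,0,-8,0,-0.5],[0,0,-11,0,-1],[0,0,-11,0,-1],[0,0,-11,0,-1]]

```text
time_s: 12.9
eef_pos: [0.431, -0.2668, 0.1936]
eef_rot: [0.001, 0.017, 1.0, -0.001]
wrist_force: [0.3, 0.2, -1.0]
opening: 0.997
grasp_force: 0.0
```

Run:
```python
from h import *
c=wristcam(); crop(c,0,0,560,420,1.4,"pics/w6.png")
d=c["depth"];vv,uu=np.nonzero(d>0); z=d[vv,uu]; X=np.c_[(uu-c["cx"])/c["fx"]*z,(vv-c["cy"])/c["fy"]*z,z]; X=(X-c["t"])@c["R"]
for x,y in((.4325,-.204),(.4308,-.266)):
    q=X[np.hypot(X[:,0]-x,X[:,1]-y)<.03]; b=q[(q[:,2]>.022)&(q[:,2]<.06)]; print(len(b),b[:,2].max(),cv2.minAreaRect((b[:,:2]*1000).astype(np.float32)))
go(.428,.29,.1,0)
```

```text
1104 0.03069663748036042 ((431.71820068359375, -203.95082092285156), (21.114187240600586, 44.70020294189453), 88.66390228271484)
1116 0.030796885848051563 ((430.9621276855469, -265.86737060546875), (20.355195999145508, 45.68714904785156), 88.40825653076172)
t 12.9 cur [ 0.4304 -0.2662  0.1923] yaw 88.0 q6 -133.2 shift cm [ 2.19 55.58  6.73] twist 88.0 or -92.0 F [ 0.1  0.3 -0.5]
```

View pics/w6.png

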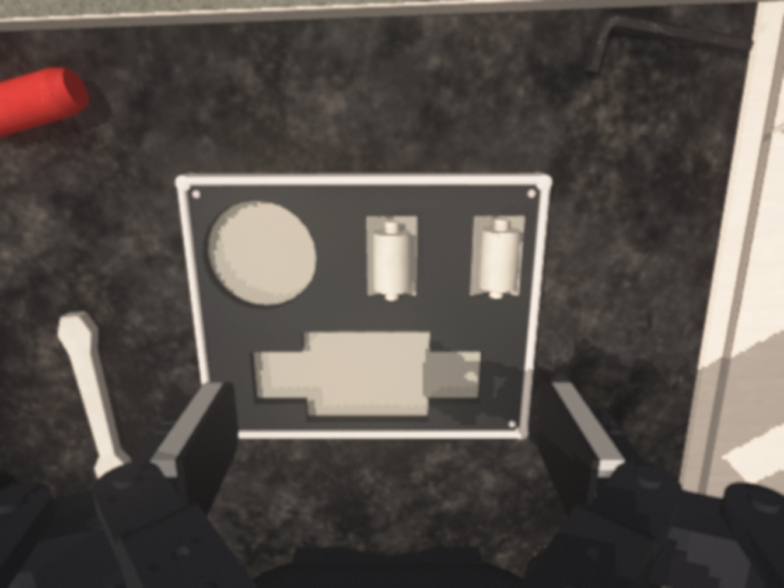

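Both rollers are seated, at (391,258) and (498,258). Next is the tin. I'll check its surroundings with the top depth and then move over.

Run:
```python
from h import *
c=ctrl.camera("top")
d=c["depth"];vv,uu=np.nonzero(d>0); z=d[vv,uu]; X=np.c_[(uu-c["cx"])/c["fx"]*z,(vv-c["cy"])/c["fy"]*z,z]; X=(X-c["t"])@c["R"]
q=X[(np.hypot(X[:,0]-.428,X[:,1]-.29)<.04)&(X[:,2]>.026)&(X[:,2]<.05)]; print("tin",cv2.minEnclosingCircle((q[:,:2]*1000).astype(np.float32)),q[:,2].max())
print("y:",[round(y,2) for y in np.arange(.40,.12,-.02)])
for x in np.arange(.56,.28,-.02):
    print(f"{x:.2f}",[int(1000*X[(abs(X[:,0]-x)<.01)&(abs(X[:,1]-y)<.01)][:,2].max(initial=0)) for y in np.arange(.40,.12,-.02)])
```

```text
tin ((428.429931640625, 290.13018798828125), 26.552162170410156) 0.03781931360040319
y: [np.float64(0.4), np.float64(0.38), np.float64(0.36), np.float64(0.34), np.float64(0.32), np.float64(0.3), np.float64(0.28), np.float64(0.26), np.float64(0.24), np.float64(0.22), np.float64(0.2), np.float64(0.18), np.float64(0.16), np.float64(0.14), np.float64(0.12)]
0.56 [62, 72, 448, 462, 453, 460, 448, 72, 89, 112, 111, 64, 59, 13, 14]
0.54 [62, 62, 62, 62, 62, 63, 61, 63, 62, 65, 112, 62, 58, 13, 12]
0.52 [62, 62, 62, 61, 64, 63, 62, 61, 60, 63, 63, 63, 61, 12, 16]
0.50 [13, 12, 12, 12, 13, 13, 13, 13, 12, 11, 13, 11, 14, 14, 14]
0.48 [13, 13, 12, 15, 12, 12, 15, 11, 11, 14, 15, 14, 13, 15, 14]
0.46 [24, 32, 16, 15, 14, 34, 33, 14, 15, 17, 16, 16, 14, 13, 13]
0.44 [29, 35, 13, 16, 34, 37, 35, 33, 13, 14, 16, 14, 14, 14, 13]
0.42 [32, 24, 13, 11, 33, 35, 36, 36, 13, 12, 14, 15, 14, 14, 15]
0.40 [28, 14, 14, 14, 16, 34, 34, 15, 12, 14, 13, 14, 14, 13, 12]
0.38 [13, 12, 15, 41, 47, 38, 15, 32, 23, 13, 13, 13, 16, 14, 13]
0.36 [78, 76, 23, 54, 126, 60, 29, 31, 36, 20, 13, 13, 21, 18, 18]
0.34 [12, 79, 26, 61, 125, 61, 22, 12, 12, 13, 11, 13, 16, 17, 19]
0.32 [77, 75, 20, 39, 46, 39, 20, 13, 18, 14, 12, 13, 14, 13, 16]
0.30 [14, 15, 11, 13, 14, 13, 14, 13, 12, 12, 14, 14, 12, 12, 14]
0.28 [0, 0, 0, 0, 0, 0, 0, 0, 0, 0, 0, 0, 0, 770, 771]
```

>>> servo_tool:
  motion:
    - [[0.2,4.5,0,0,-1],[0.4,9,0,0,-1],[0.6,13.5,0,0,-1],[0.8,18,0,0,-1],[1,22.5,0,0,-1]]

```text
time_s: 13.5
eef_pos: [0.4272, -0.0393, 0.1908]
eef_rot: [-0.001, 0.018, 1.0, 0.001]
wrist_force: [2.3, -0.1, -0.4]
opening: 1.0
grasp_force: 0.0
```

>>> servo_tool:
  motion:
    - [[0.2,4.5,0,8,-1],[0.4,9,0,16,-1],[0.6,13.5,0,24,-1],[0.8,18,0,32,-1],[1,22.5,0,40,-1]]

```text
time_s: 14.0
eef_pos: [0.4259, 0.1651, 0.1909]
eef_rot: [-0.001, 0.325, 0.946, -0.001]
wrist_force: [1.6, -0.6, 0.3]
opening: 0.996
grasp_force: 0.0
```

Only the conical flask is near the tin: neck at about (0.35, 0.32), 125 mm high. Yaw 20° keeps the fingers and camera clear of it.

Run:
```python
from h import *
go(.428,.2905,.015,20)
```

```text
t 14.0 cur [0.4259 0.1651 0.1909] yaw 52.1 q6 -45.9 shift cm [ 7.51 10.05 15.09] twist 32.1 or -147.9 F [ 1.6 -0.6  0.3]
```

>>> servo_tool:
  motion:
    - [[2.5,3.3,0,8,-0.7],[5,6.7,0,16,-0.7],[7.5,10,0,24,-0.7],[7.5,10,0,32,-0.7],[7.5,10,0,32,-0.7]]

```text
time_s: 14.5
eef_pos: [0.4274, 0.2894, 0.1905]
eef_rot: [-0.001, 0.57, 0.822, -0.002]
wrist_force: [-0.1, -0.3, 0.3]
opening: 0.849
grasp_force: 0.0
```

Run:
```python
from h import *
go(.428,.2905,.015,20)
c=wristcam(); 
d=c["depth"];vv,uu=np.nonzero(d>0); z=d[vv,uu]; X=np.c_[(uu-c["cx"])/c["fx"]*z,(vv-c["cy"])/c["fy"]*z,z]; X=(X-c["t"])@c["R"]
q=X[(np.hypot(X[:,0]-.428,X[:,1]-.29)<.035)&(X[:,2]>.025)&(X[:,2]<.045)]; print(len(q),cv2.minEnclosingCircle((q[:,:2]*1000).astype(np.float32)),np.median(q[:,2]))
print([ (round(a,3),round(b,3)) for a,b in [X[(X[:,2]>.1)&(X[:,2]<.14)&(X[:,0]>.3)&(X[:,0]<.4)&(abs(X[:,1]-.32)<.06)].mean(0)[:2]]])
crop(c,0,0,560,420,1.4,"pics/w7.png")
```

```text
t 14.5 cur [0.4274 0.2894 0.1905] yaw 20.5 q6 0.4 shift cm [ 0.08  0.15 15.05] twist 0.5 or -179.5 F [-0.1 -0.3  0.3]
3512 ((426.3006896972656, 292.8421630859375), 26.356664657592773) 0.030508948372626785
[(np.float64(0.349), np.float64(0.325))]
```

View pics/w7.png

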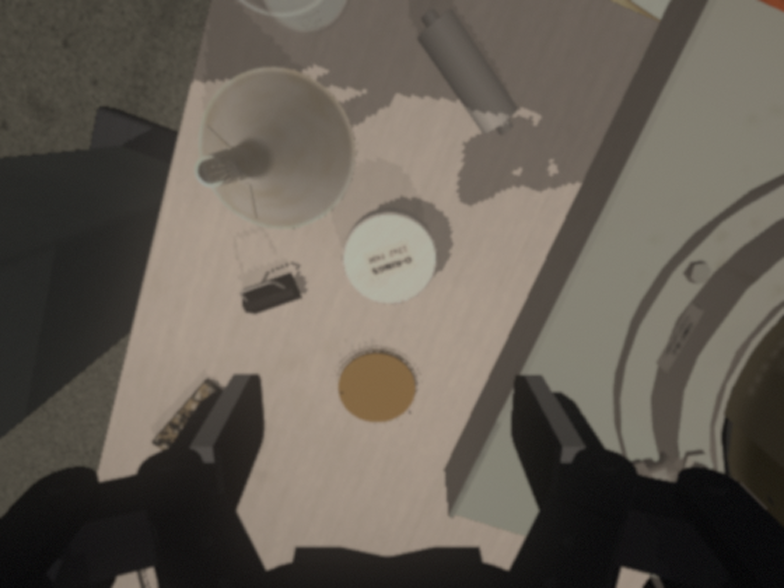

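A binder clip at (270,290) sits left of the tin (390,258), and the dish is at (377,385). A closing line turned 48° from the present one is clear. I'll use the half-turned version, so the camera points away from the flask.

>>> servo_tool:
  motion:
    - [[0,0,0,8.5,-0.5],[0,0,0,17,-0.5],[0,0,0,25.5,-0.5],[0,0,0,34,-0.5],[0,0,0,42,-0.5]]

```text
time_s: 15.05
eef_pos: [0.4286, 0.2871, 0.1915]
eef_rot: [-0.0, 0.828, 0.561, -0.001]
wrist_force: [0.2, -0.7, 0.2]
opening: 0.747
grasp_force: 0.0
```

>>> servo_tool:
  motion:
    - [[0,0,0,8.5,-0.5],[0,0,0,17,-0.5],[0,0,0,25.5,-0.5],[0,0,0,34,-0.5],[0,0,0,42,-0.5]]

```text
time_s: 15.55
eef_pos: [0.4286, 0.2871, 0.1915]
eef_rot: [0.0, 0.974, 0.227, -0.001]
wrist_force: [-0.1, 0.5, 0.1]
opening: 0.754
grasp_force: 0.0
```

>>> servo_tool:
  motion:
    - [[0,0,0,8.5,-0.5],[0,0,0,17,-0.5],[0,0,0,25.5,-0.5],[0,0,0,34,-0.5],[0,0,0,42,-0.5]]

```text
time_s: 16.05
eef_pos: [0.4286, 0.2871, 0.1916]
eef_rot: [0.001, 0.991, -0.137, -0.001]
wrist_force: [-0.3, 0.6, 0.0]
opening: 0.748
grasp_force: 0.0
```

>>> servo_tool:
  motion:
    - [[0,0,2,6,-0.5],[0,0,4,6,-0.5],[0,0,6,6,-0.5],[0,0,6,6,-0.5],[0,0,6,6,-0.5]]

```text
time_s: 16.55
eef_pos: [0.4286, 0.2876, 0.132]
eef_rot: [0.0, 0.982, -0.187, -0.001]
wrist_force: [0.6, 0.8, 0.6]
opening: 0.753
grasp_force: 0.0
```

Run:
```python
from h import *
go(.4275,.291,.015,-112)
c=wristcam(); 
d=c["depth"];vv,uu=np.nonzero(d>0); z=d[vv,uu]; X=np.c_[(uu-c["cx"])/c["fx"]*z,(vv-c["cy"])/c["fy"]*z,z]; X=(X-c["t"])@c["R"]
q=X[(np.hypot(X[:,0]-.428,X[:,1]-.29)<.035)&(X[:,2]>.025)&(X[:,2]<.045)]; print(len(q),cv2.minEnclosingCircle((q[:,:2]*1000).astype(np.float32)),np.median(q[:,2]))
crop(c,0,0,560,420,1.4,"pics/w8.png")
```

```text
t 16.6 cur [0.4286 0.2876 0.132 ] yaw -111.5 q6 132.2 shift cm [-0.22 -0.29  9.2 ] twist 0.5 or -179.5 F [0.6 0.8 0.6]
5158 ((426.0451354980469, 292.7575378417969), 26.422426223754883) 0.030550350588198466
```

View pics/w8.png

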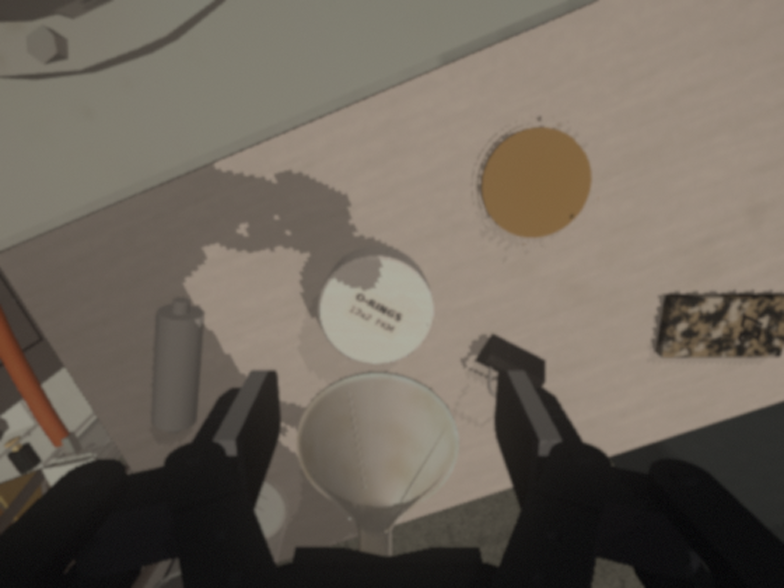

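The tin at (377,308) is centred between the fingers. The binder clip at (510,360) is close to the right finger's path, so I'll turn 10° away from it.

>>> servo_tool:
  motion:
    - [[-0.4,-0.4,0,-8,-0.5],[-0.4,-0.4,0,-10,-0.5],[-0.4,-0.4,2,-10,-0.5],[-0.4,-0.4,4,-10,-0.5],[-0.4,-0.4,5.5,-10,-0.5]]

```text
time_s: 17.1
eef_pos: [0.4273, 0.2938, 0.0779]
eef_rot: [-0.0, 0.995, -0.1, 0.001]
wrist_force: [-0.0, -0.2, 0.5]
opening: 0.746
grasp_force: 0.0
```

>>> servo_tool:
  motion:
    - [[0,0,1,0,-0.5],[0,0,2,0,-0.5],[0,0,3,0,-0.5],[0,0,3.7,0,-0.5],[0,0,3.7,0,-0.5]]

```text
time_s: 17.6
eef_pos: [0.426, 0.2935, 0.0395]
eef_rot: [0.0, 0.995, -0.101, -0.001]
wrist_force: [-0.1, -0.0, 0.6]
opening: 0.752
grasp_force: 0.0
```

>>> servo_tool:
  motion:
    - [[0,0,0,0,-0.2],[0,0,0,0,0.2],[0,0,0,0,0.5],[0,0,0,0,0.5],[0,0,0,0,0.5]]

```text
time_s: 18.1
eef_pos: [0.4271, 0.294, 0.041]
eef_rot: [-0.0, 0.995, -0.101, 0.001]
wrist_force: [-0.3, -0.3, 5.5]
opening: 0.582
grasp_force: 62.5
```

Run:
```python
from h import *
go(.4262,.2927,.015,-101.5)
c=wristcam(); X=toolcloud(c)
for s in(-1,1):
    q=X[(s*X[:,1]>.027)&(s*X[:,1]<.045)&(abs(X[:,0])<.014)]; print(np.histogram(q[:,2]*1000,bins=range(-20,60,4))[0])
q=X[(abs(X[:,1])<.02)&(abs(X[:,0])<.02)];print("lid",np.median(q[:,2]),X[(abs(X[:,1])<.03)&(abs(X[:,0])<.03)&(X[:,2]<np.median(q[:,2])+.004)].mean(0))
```

```text
t 18.1 cur [0.4271 0.294  0.041 ] yaw -101.6 q6 123.0 shift cm [-0.06  0.15  0.1 ] twist -0.1 or 179.9 F [-0.3 -0.3  5.5]
[ 129   87   95  169  134  131  122  117   84   28    0    0   22 1143
    0    0    0    0    0]
[ 210  347  155  199  185  175  154  141  117   55    0    0   23 1060
    0    0    0    0    0]
lid 0.009761030805265775 [ 0.00787016  0.00038948 -0.01871973]
```

The tin is gripped, with the tips about 16 mm above its underside. I'll lift it and carry it in an arc well inside 0.5 m.

>>> servo_tool:
  motion:
    - [[0,0,-1,0,0.6],[0,0,-4,0,0.6],[0,0,-8,0,0.6],[0,0,-12,0,0.6],[0,0,-12,0,0.6]]

```text
time_s: 18.65
eef_pos: [0.43, 0.2952, 0.1666]
eef_rot: [-0.002, 0.995, -0.101, 0.005]
wrist_force: [0.3, 1.0, -0.5]
opening: 0.585
grasp_force: 62.3
```

>>> servo_tool:
  motion:
    - [[-0.2,4.6,0,0,0.6],[-0.4,9.2,0,0,0.6],[-0.6,13.8,0,0,0.6],[-0.8,18.4,0,0,0.6],[-1.1,23,0,0,0.6]]

```text
time_s: 19.15
eef_pos: [0.3683, 0.0694, 0.1599]
eef_rot: [0.0, 0.995, -0.101, -0.0]
wrist_force: [1.4, -0.9, -0.4]
opening: 0.59
grasp_force: 62.4
```

>>> servo_tool:
  motion:
    - [[0.8,4.1,0,0,0.6],[1.7,8.2,0,0,0.6],[2.5,12.4,0,0,0.6],[3.4,16.5,0,0,0.6],[4.2,20.6,0,0,0.6]]

```text
time_s: 19.65
eef_pos: [0.3686, -0.1411, 0.1601]
eef_rot: [-0.0, 0.995, -0.101, -0.0]
wrist_force: [1.5, 0.6, -0.9]
opening: 0.586
grasp_force: 62.4
```

>>> servo_tool:
  motion:
    - [[2,4,0,0,0.6],[4,8,0,0,0.6],[6,12,0,0,0.6],[8,16,0,0,0.6],[9.8,18.8,0,0,0.6]]

```text
time_s: 20.15
eef_pos: [0.4272, -0.3459, 0.1597]
eef_rot: [-0.0, 0.995, -0.102, -0.0]
wrist_force: [0.3, 0.2, -0.7]
opening: 0.583
grasp_force: 62.4
```

>>> servo_tool:
  motion:
    - [[0,0,0,0,0.6],[0,0,0,0,0.6],[0,0,0,0,0.6]]

```text
time_s: 20.45
eef_pos: [0.4269, -0.342, 0.1596]
eef_rot: [-0.001, 0.995, -0.101, -0.001]
wrist_force: [0.3, 0.5, 0.7]
opening: 0.587
grasp_force: 62.4
```

Run:
```python
from h import *
go(.429,-.3437,.0155,-101.5)
c=wristcam(); X=toolcloud(c); q=X[(abs(X[:,1])<.035)&(abs(X[:,0])<.035)&(X[:,2]<.015)&(X[:,2]>.004)]; print("tin",cv2.minEnclosingCircle((q[:,:2]*1000).astype(np.float32)),np.median(q[:,2]))
```

```text
t 20.4 cur [ 0.4269 -0.342   0.1596] yaw -101.6 q6 50.4 shift cm [ 0.26  0.15 11.91] twist -0.1 or 179.9 F [0.3 0.5 0.7]
tin ((6.920596122741699, -0.0034580230712890625), 34.992919921875) 0.010441848948242904
```

>>> servo_tool:
  motion:
    - [[0.25,0.15,3,0,0.6],[0.25,0.15,6,0,0.6],[0.25,0.15,9,0,0.6],[0.25,0.15,10.5,0,0.6],[0.25,0.15,10.5,0,0.6]]

```text
time_s: 21.0
eef_pos: [0.4284, -0.3432, 0.0534]
eef_rot: [-0.002, 0.995, -0.101, -0.002]
wrist_force: [1.3, 0.3, -0.2]
opening: 0.579
grasp_force: 62.4
```

>>> servo_tool:
  motion:
    - [[0,0,0.4,0,0.6],[0,0,0.9,0,0.6],[0,0,1.3,0,0.6],[0,0,1.3,0,0.6]]

```text
time_s: 21.4
eef_pos: [0.4297, -0.3455, 0.0425]
eef_rot: [0.0, 0.995, -0.101, 0.0]
wrist_force: [-0.0, 0.5, -0.0]
opening: 0.586
grasp_force: 62.4
```

>>> servo_tool:
  motion:
    - [[0,0,0,0,-0.2],[0,0,0,0,-0.35],[0,0,0,0,-0.35],[0,0,-1,0,-0.35],[0,0,-4,0,-0.35]]

```text
time_s: 21.9
eef_pos: [0.4281, -0.3437, 0.0807]
eef_rot: [-0.002, 0.995, -0.101, -0.002]
wrist_force: [0.1, 1.1, -0.1]
opening: 0.674
grasp_force: 0.0
```

>>> servo_tool:
  motion:
    - [[0,0,-4,0,-0.35],[0,0,-8,0,-0.35],[0,0,-12,0,-0.35],[0,0,-13,0,-0.35],[0,0,-13,0,-0.35]]

```text
time_s: 22.4
eef_pos: [0.4306, -0.3465, 0.2153]
eef_rot: [0.002, 0.995, -0.101, 0.002]
wrist_force: [-0.3, -0.6, 0.1]
opening: 0.675
grasp_force: 0.0
```

Run:
```python
from h import *
c=wristcam(); crop(c,0,0,560,420,1.4,"pics/w9.png"); np.savez("w9.npz",**c)
d=c["depth"];vv,uu=np.nonzero(d>0); z=d[vv,uu]; X=np.c_[(uu-c["cx"])/c["fx"]*z,(vv-c["cy"])/c["fy"]*z,z]; X=(X-c["t"])@c["R"]
q=X[(np.hypot(X[:,0]-.429,X[:,1]+.344)<.03)&(X[:,2]>.02)&(X[:,2]<.06)]; print(len(q),cv2.minEnclosingCircle((q[:,:2]*1000).astype(np.float32)),np.percentile(q[:,2],[5,50,95]))
go(.53,-.467,.1,0)
```

```text
3002 ((429.0281677246094, -346.700439453125), 26.383167266845703) [0.0282758  0.02973742 0.0309802 ]
t 22.4 cur [ 0.4298 -0.3455  0.213 ] yaw -101.6 q6 50.5 shift cm [12.25  9.88  8.83] twist 78.4 or -101.6 F [ 0.7  0.3 -0.5]
```

View pics/w9.png

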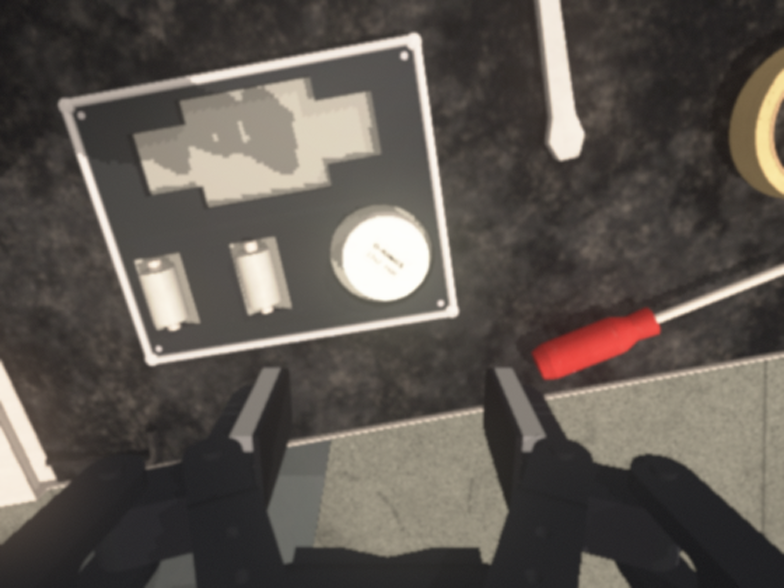

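The tin is in its pocket at (388,255), lid at 30 mm, and the rollers are undisturbed. Next is the spanner. Since I have one picture left, I'll find its pose and shank by segmentation.

>>> servo_tool:
  motion:
    - [[2.7,3.2,0,0,-0.35],[5.4,6.5,0,6,-0.35],[5.4,6.5,0,10,-0.35],[5.4,6.5,0,10,-0.35]]

```text
time_s: 22.85
eef_pos: [0.4686, -0.4195, 0.2087]
eef_rot: [-0.002, 0.982, -0.188, -0.002]
wrist_force: [-1.0, -0.4, -0.6]
opening: 0.674
grasp_force: 0.0
```

```bash
cat > sp.py <<'E'
from h import *
def seg(c,z=.008):
    g=c["pixels"].min(2); H=np.array([[j,i] for j in range(0)])
    vv,uu=np.nonzero(g>125); P=np.array([world(c,u,v,z)[:2] for u,v in zip(uu,vv)])
    m=(P[:,0]>.43)&(P[:,0]<.63)&(P[:,1]>-.51)&(P[:,1]<-.42); M=np.zeros(g.shape,np.uint8); M[vv[m],uu[m]]=1
    n,l,s,_=cv2.connectedComponentsWithStats(M); k=1+s[1:,4].argmax(); vv,uu=np.nonzero(l==k)
    P=np.array([world(c,u,v,z)[:2] for u,v in zip(uu,vv)])*1000
    r=cv2.minAreaRect(P.astype(np.float32)); print(len(P),r)
    B=cv2.boxPoints(r); e=[B[1]-B[0],B[2]-B[1]]; e=max(e,key=np.linalg.norm); e/=np.linalg.norm(e); e*=np.sign(e[0]); nrm=np.array([-e[1],e[0]])
    o=np.array(r[0]); a=(P-o)@e; b=(P-o)@nrm; print("axis deg",np.degrees(np.arctan2(e[1],e[0])),"centre",o)
    for s0 in range(-66,67,6):
        w=b[abs(a-s0)<1.5]; 
        if len(w): print(s0,"w",round(np.ptp(w),1),"mid",round((w.max()+w.min())/2,1))
for n in("wrist","top"):
    c=wristcam() if n=="wrist" else ctrl.camera("top"); print(n); seg(c)
E
python3 sp.py
```

```text
wrist
2984 ((527.9688720703125, -466.6025390625), (130.0219268798828, 22.768590927124023), 1.966219186782837)
axis deg 1.9662077 centre [ 527.96887207 -466.60253906]
-66 w 8.4 mid 1.2
-60 w 16.7 mid 0.5
-54 w 21.5 mid 0.5
-48 w 19.6 mid 0.6
-42 w 16.5 mid 0.7
-36 w 14.2 mid 0.5
-30 w 14.0 mid 0.6
-24 w 13.9 mid 0.5
-18 w 13.8 mid 0.5
-12 w 13.5 mid 0.5
-6 w 13.1 mid 0.5
0 w 12.7 mid 0.5
6 w 12.5 mid 0.3
12 w 12.4 mid 0.3
18 w 12.1 mid 0.3
24 w 12.0 mid 0.3
30 w 11.6 mid 0.1
36 w 11.8 mid 0.3
42 w 18.2 mid -0.1
48 w 22.3 mid -0.3
54 w 22.6 mid 0.1
60 w 22.3 mid 0.2
66 w 3.3 mid -7.4
top
210 ((528.449951171875, -486.6426696777344), (24.13480567932129, 74.67823791503906), 38.78947830200195)
axis deg -51.210518 centre [ 528.44995117 -486.64266968]
-36 w 20.9 mid 0.4
-30 w 22.9 mid 0.0
-24 w 22.7 mid 0.4
-18 w 20.9 mid -0.1
-12 w 23.0 mid -0.6
-6 w 18.9 mid 1.7
0 w 21.0 mid 1.3
6 w 22.7 mid 0.7
12 w 18.9 mid 1.1
18 w 21.0 mid 0.7
24 w 15.2 mid 3.9
30 w 7.6 mid 6.2
36 w 2.0 mid 9.6
```

Run:
```python
from h import *
go(.545,-.466,.0,-88)
c=ctrl.camera("top")
d=c["depth"];vv,uu=np.nonzero(d>0); z=d[vv,uu]; X=np.c_[(uu-c["cx"])/c["fx"]*z,(vv-c["cy"])/c["fy"]*z,z]; X=(X-c["t"])@c["R"]
for x in np.arange(.72,.52,-.02):
    print(f"{x:.2f}",[int(1000*X[(abs(X[:,0]-x)<.01)&(abs(X[:,1]-y)<.01)][:,2].max(initial=0)) for y in np.arange(-.36,-.6,-.02)])
```

```text
t 22.9 cur [ 0.4687 -0.4188  0.2101] yaw -111.5 q6 58.9 shift cm [ 8.89  1.64 18.48] twist -23.5 or 156.5 F [-0.1  0.9  0.5]
0.72 [96, 94, 88, 95, 98, 52, 52, 39, 56, 53, 6, 7]
0.70 [98, 99, 52, 98, 97, 54, 52, 21, 53, 37, 5, 4]
0.68 [51, 50, 8, 5, 4, 4, 5, 7, 6, 6, 5, 7]
0.66 [6, 6, 5, 5, 6, 7, 9, 7, 4, 5, 6, 6]
0.64 [6, 5, 5, 7, 8, 7, 6, 5, 5, 3, 7, 4]
0.62 [7, 3, 5, 5, 7, 4, 5, 5, 5, 7, 5, 0]
0.60 [4, 8, 8, 5, 5, 10, 10, 7, 5, 6, 0, 0]
0.58 [6, 7, 6, 5, 4, 11, 14, 6, 3, 0, 0, 0]
0.56 [20, 17, 15, 6, 6, 12, 11, 1, 0, 0, 0, 0]
0.54 [19, 20, 542, 542, 2, 0, 0, 0, 0, 0, 0, 0]
```

>>> servo_tool:
  motion:
    - [[3,0.5,2,-8,0],[6,1.1,5,-16,0.1],[8.9,1.6,8,-23.5,0.2],[8.9,1.6,12,-23.5,0.2],[8.9,1.6,14,-23.5,0.2]]

```text
time_s: 23.5
eef_pos: [0.5453, -0.4653, 0.0679]
eef_rot: [-0.002, 1.0, 0.018, -0.002]
wrist_force: [-0.9, 1.2, -0.6]
opening: 0.403
grasp_force: 0.0
```

>>> servo_tool:
  motion:
    - [[0,0,0,0,0.2],[0,0,0,0,0.2]]

```text
time_s: 23.7
eef_pos: [0.5463, -0.4671, 0.0728]
eef_rot: [-0.0, 1.0, 0.017, -0.0]
wrist_force: [0.5, -0.1, 0.6]
opening: 0.398
grasp_force: 0.0
```

Run:
```python
from h import *
go(.545,-.466,.0015,-88)
```

```text
t 23.7 cur [ 0.5463 -0.4671  0.0728] yaw -88.0 q6 38.1 shift cm [-0.13 -0.12  4.63] twist -0.0 or 180.0 F [ 0.5 -0.1  0.6]
```

>>> servo_tool:
  motion:
    - [[-0.1,-0.1,1.5,0,0.2],[-0.1,-0.1,3,0,0.2],[-0.1,-0.1,4,0,0.2],[-0.1,-0.1,4.5,0,0.2],[-0.1,-0.1,4.5,0,0.2]]

```text
time_s: 24.2
eef_pos: [0.5447, -0.466, 0.0258]
eef_rot: [-0.001, 1.0, 0.017, -0.001]
wrist_force: [-0.0, 0.3, 0.4]
opening: 0.402
grasp_force: 0.0
```

>>> servo_tool:
  motion:
    - [[0,0,0,0,0.2],[0,0,0,0,0.6],[0,0,0,0,1],[0,0,0,0,1],[0,0,0,0,1]]

```text
time_s: 24.7
eef_pos: [0.5458, -0.4671, 0.0283]
eef_rot: [0.001, 1.0, 0.017, 0.001]
wrist_force: [-0.1, 0.3, 4.1]
opening: 0.117
grasp_force: 59.1
```

>>> servo_tool:
  motion:
    - [[0,0,0,0,1],[0,0,-1,0,1],[0,0,-4,0,1],[0,0,-8,0,1],[0,0,-8,0,1]]

```text
time_s: 25.2
eef_pos: [0.5479, -0.4695, 0.1147]
eef_rot: [0.004, 1.0, 0.017, 0.003]
wrist_force: [0.1, 0.0, 1.2]
opening: 0.113
grasp_force: 58.6
```

Run:
```python
from h import *
go(.511,-.268,.02,-1.9)
c=wristcam(); X=toolcloud(c); q=X[(abs(X[:,1])<.02)&(abs(X[:,0])<.09)&(X[:,2]<.045)&(X[:,2]>.008)]
for a in range(-90,90,10):
    w=q[(q[:,0]*1000>a)&(q[:,0]*1000<a+10)]
    if len(w)>5: print(a,len(w),(np.median(w,0)*1000).round(1),(np.ptp(w[:,1])*1000).round(1), w[:,0].max().round(4))
```

```text
t 25.2 cur [ 0.5479 -0.4695  0.1147] yaw -88.1 q6 38.1 shift cm [ -3.06 -20.32   6.78] twist -86.2 or 93.8 F [0.1 0.  1.2]
-70 48 [-61.2   3.5  25.9] 19.2 -0.0601
-60 534 [-55.2   0.5  20.5] 15.8 -0.05
-50 540 [-44.9   0.5  20.5] 13.3 -0.04
-40 505 [-35.    1.   20.4] 12.6 -0.03
-30 513 [-25.1   1.4  20.4] 11.9 -0.02
-20 489 [-14.9   1.5  20.4] 10.8 -0.01
-10 554 [-5.   1.  20.2] 10.0 -0.0001
0 1018 [ 6.4  1.5 19.4] 37.2 0.01
10 1142 [11.1  1.3 19.9] 23.1 0.02
20 1018 [25.8  1.5 20.4] 22.2 0.03
30 1169 [33.7  2.3 20.5] 21.8 0.04
40 582 [43.4  7.2 20.8] 22.1 0.0474
```

>>> servo_tool:
  motion:
    - [[-0.6,-4.1,0,0,1],[-1.2,-8.2,0,0,1],[-1.8,-12.3,0,0,1],[-2.5,-16.4,0,-8,1],[-3.1,-20.3,0,-16,1]]

```text
time_s: 25.75
eef_pos: [0.506, -0.2622, 0.1059]
eef_rot: [-0.001, 0.987, 0.158, -0.001]
wrist_force: [0.4, 0.3, -0.2]
opening: 0.117
grasp_force: 58.7
```

>>> servo_tool:
  motion:
    - [[0,0,0,-8,1],[0,0,0,-16,1],[0,0,0,-24,1],[0,0,0,-32,1],[0,0,0,-40,1]]

```text
time_s: 26.25
eef_pos: [0.5066, -0.2639, 0.106]
eef_rot: [-0.001, 0.874, 0.487, -0.001]
wrist_force: [-0.7, -0.4, -0.1]
opening: 0.117
grasp_force: 58.8
```

>>> servo_tool:
  motion:
    - [[0,0,0,-8,1],[0,0,0,-16,1],[0,0,0,-24,1],[0,0,0,-30,1],[0,0,0,-30,1]]

```text
time_s: 26.75
eef_pos: [0.5067, -0.2641, 0.1061]
eef_rot: [-0.001, 0.72, 0.694, -0.0]
wrist_force: [-0.2, -0.1, -1.6]
opening: 0.115
grasp_force: 58.8
```

>>> servo_tool:
  motion:
    - [[0,0,0,0,1],[0,0,0,0,1]]

```text
time_s: 26.95
eef_pos: [0.5073, -0.2645, 0.1069]
eef_rot: [-0.0, 0.721, 0.693, -0.0]
wrist_force: [0.3, 0.5, 0.4]
opening: 0.115
grasp_force: 58.8
```

Run:
```python
from h import *
go(.511,-.2675,.0095,-1.9)
```

```text
t 26.9 cur [ 0.5073 -0.2645  0.1069] yaw -2.2 q6 -37.2 shift cm [-0.29  0.39  7.24] twist -0.3 or 179.7 F [0.3 0.5 0.4]
```

>>> servo_tool:
  motion:
    - [[-0.3,0.4,2,0,1],[-0.3,0.4,4,0,1],[-0.3,0.4,5,0,1],[-0.3,0.4,5.5,0,1],[-0.3,0.4,5.5,0,1]]

```text
time_s: 27.45
eef_pos: [0.5112, -0.2676, 0.0518]
eef_rot: [-0.001, 0.72, 0.694, -0.0]
wrist_force: [-0.0, 0.7, -0.3]
opening: 0.113
grasp_force: 58.8
```

>>> servo_tool:
  motion:
    - [[0,0,0.5,0,1],[0,0,1,0,1],[0,0,1.5,0,1],[0,0,1.7,0,1],[0,0,1.7,0,1]]

```text
time_s: 27.95
eef_pos: [0.5112, -0.2677, 0.0349]
eef_rot: [-0.0, 0.72, 0.694, -0.0]
wrist_force: [-0.5, -0.0, -1.4]
opening: 0.117
grasp_force: 58.8
```

Now release with a limited opening, since the scoop is 64 mm wide, and retreat.

>>> servo_tool:
  motion:
    - [[0,0,0,0,0.6],[0,0,0,0,0.45],[0,0,0,0,0.45],[0,0,-1,0,0.45],[0,0,-4,0,0.45]]

```text
time_s: 28.45
eef_pos: [0.5096, -0.2664, 0.0736]
eef_rot: [-0.003, 0.72, 0.694, -0.0]
wrist_force: [-0.5, -0.8, -0.9]
opening: 0.276
grasp_force: 0.0
```

>>> servo_tool:
  motion:
    - [[-1,0,-4,0,0.4],[-4,0,-8,0,0.4],[-8,0,-12,0,0.4],[-8,0,-13,0,0.4],[-8,0,-13,0,0.4]]

```text
time_s: 28.95
eef_pos: [0.5095, -0.3499, 0.2091]
eef_rot: [0.003, 0.721, 0.693, 0.0]
wrist_force: [-0.2, 0.9, 0.7]
opening: 0.296
grasp_force: 0.0
```

>>> servo_tool:
  motion:
    - [[0,0,0,0,0.4],[0,0,0,0,0.4],[0,0,0,0,0.4]]

```text
time_s: 29.25
eef_pos: [0.508, -0.3461, 0.2033]
eef_rot: [-0.002, 0.72, 0.694, 0.0]
wrist_force: [0.2, -0.7, -0.2]
opening: 0.301
grasp_force: 0.0
```

Run:
```python
from h import *
c=wristcam(); crop(c,0,0,560,420,1.4,"pics/final.png")
d=c["depth"];vv,uu=np.nonzero(d>0); z=d[vv,uu]; X=np.c_[(uu-c["cx"])/c["fx"]*z,(vv-c["cy"])/c["fy"]*z,z]; X=(X-c["t"])@c["R"]
for t in range(-60,61,15):
    q=X[np.hypot(X[:,0]-.511+.0325*t/1000,X[:,1]+.285+t/1000)<.004]; print(t,len(q),np.median(q[:,2]).round(4) if len(q) else 0)
q=X[(abs(X[:,0]-.465)<.004)&(abs(X[:,1]+.28)<.03)]; print("sheet",np.median(q[:,2]))
```

```text
-60 92 0.0046
-45 91 0.0131
-30 87 0.0131
-15 84 0.0132
0 81 0.0131
15 77 0.013
30 75 0.013
45 70 0.013
60 70 0.013
sheet 0.013538645378534622
```

View pics/final.png

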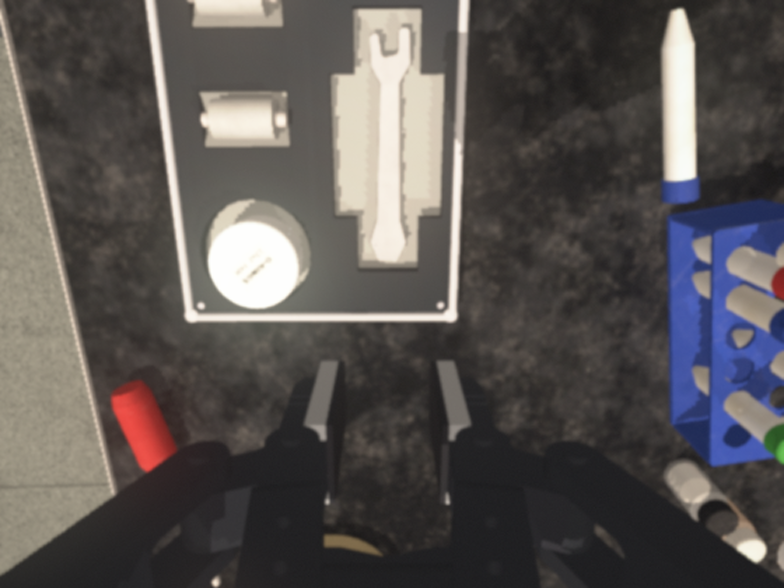

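The spanner lies flat on the pocket floor at (390,145), its top at 13 mm (5 mm floor plus 8 mm thickness). The tin at (253,262) and the rollers are in place, and the gripper is clear of everything.

```bash
python3 -c "
from bench import ctrl
print(ctrl.hand_in())"
```

```text
the job is handed in; nothing more can be done
None
```

I put both short rollers, the tin and the spanner fully down in their cut-outs, never touched the long roller or the dish, and handed the job in at about 29 s of the 112 s allowed.

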